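Press the red socket head onto the lock's square drive

TASK

Pick up the red-banded socket head, set it mouth down over the square drive that stands on top of the copper lock housing, with its sides lined up with the square, and press it down until the spring balls click in and it sits fully home. Then let go of it, leaving it upright on the drive. Do not drop it onto the drive, and leave the blue-banded socket head standing where it is.

Things in the scene. Friction and masses are not known exactly. Their poses are not given: they have to be found in the camera images.
- red_socket: Socket head, red band and cap, 104 mm tall, about 0.32 kg, standing mouth down. Square body 46x46, 64 high; on its flat shoulder a 28x28 neck to grip, 64 to 104 up; fingertips may push on the shoulder. Mouth a 40 square narrowing to a 26 square bore 14 up, 59 deep, ball groove on all sides: fits at any quarter turn. Origin: centre of underside; z up, x and y square to the flats of body and neck.
- blue_socket: Bystander: a socket head of the same outer shape and size (46x46 body, 104 mm tall) with a blue band and cap, standing upright, loose. Its bore is only 16 mm and does not fit the drive. Origin: centre of its underside; z up.
- lock: Fixed copper-coloured lock housing, 110x110 mm, 52 high, with a dark steel seat 64x64 on top (its face 60 mm up) and the upright steel square drive in the middle. Origin: centre of its underside, on the table; z up, x and y square to housing, seat and drive. The drive has a brass spring ball on its +x and -x side, 28 mm above the seat, standing out 7 mm.
- drive_base (a point): Foot of the drive on its axis, in the seat's face; the socket's mouth rests here when home. Axes as the lock. Drive: 20x20 mm for 48 mm, then a cone to 8 mm across at 57. The socket first stops on the balls, mouth about 22 mm above here; a push of about 10 N forces it past and it snaps down the last 6 mm. 3 mm play each side; guides itself in from 6 mm or 10 degrees off.

How it is judged (in metres and radians):
At the end, for the whole second after the job is handed in: The red socket stands on the drive, its mouth within 4 mm of the seat in height and within 10 mm of the drive's axis, upright within 10 degrees, at rest and released; the blue socket still stands upright in its place (horizontal distance between red_socket and drive_base below 0.01 m and z of red_socket in the frame of drive_base between -0.004 and 0.004 m and angle between red_socket's own z axis and vertical below 0.17 rad and linear speed of red_socket below 0.02 m/s and distance between blue_socket and drive_base above 0.05 m and angle between blue_socket's own z axis and vertical below 0.3 rad); the robot touches nothing.
It fails at once if the blue-banded socket head is shifted by more than 30 mm or tipped over (distance of blue_socket from where it was at the start of the episode above 0.03 m or angle between blue_socket's own z axis and vertical above 0.5 rad).
It fails at once if the red-banded socket head is dropped (falls free faster than 0.6 m/s) (linear speed of red_socket above 0.6 m/s and contact force between red_socket and the fingers below 0.1 N).
It also fails if it takes over 40 s, if anything falls off the work surface, if the arm or the gripper's body presses on something with over 40 N, if the wrist force passes 120 N, or if a joint passes its speed limit or range.

ROBOT

A 7-joint arm with a two-finger parallel gripper is mounted at the origin on the work surface. World frame = base frame: x ahead of the robot, y to its left, z up, the work surface at z = 0. Lengths are in mm, angles in rad, forces in N, time in s.
With the tool pointing down it reaches from about 425 to 950 mm from the base axis. Payload 4.7 kg.
Tool frame: the origin (TCP) lies midway between the tips of the shut fingers; the grasp point (between the pads) lies 19 mm behind it (env.grip_point_offset is the distance from the TCP to the grasp point, in mm); z points along the fingers, y is the line along which they close (so a half turn about z gives the same grasp; the last joint's range is limited). The gripper opens to 85 mm and grips with 20 to 120 N. Pads are 22 mm wide; open, the fingers measure 114 mm over their backs; the gripper's body (76 mm by 85 mm) begins 54 mm behind the grasp point. The pads swing forward as they close: fully open they stand 13 mm farther back than shut.
Start: joints at [-1.184, 0.469, -0.049, 1.532, 0.024, 1.141, -0.082], TCP at [272.61, 617.521, 231.335] pointing down, gripper open.
Joint ranges: [-2.59, 2.59], [-0.33, 1.99], [-1.39, 1.29], [0.1, 2.45], [-1.04, 4.18], [0.21, 1.99], [-2.66, 2.66]. Speed limits (rad/s): [2.57, 2.57, 3.14, 3.14, 3.14, 3.14, 3.14].

INTERFACE

Orientations are given as [roll, pitch, yaw] about the fixed x, y, z axes, in that order (R = Rz(yaw) Ry(pitch) Rx(roll)).
In Python, from station import env, get_image, get_calibration gives the robot as it stands.
- The arm moves only by the shell command python3 -m pendant 'ROWS' [FORCE]. ROWS is JSON, a list of rows, each a list of 3 entries, a list of its own where there are three numbers: the shift along the tool's x, y, z in units of 0.25 m (1.0 is 0.25 m), then the turn, a rotation vector about the tool's x, y, z in units of 8 degrees (1.0 is 8 degrees), then the closure, from -1 (fully open) to 1 (shut), so that 0 is half open. In form: [[[tx, ty, tz], [ax, ay, az], gripper], ...]. A call has 1 to 10 rows; each row shifts and turns the commanded pose from where the row before left it, along the tool's axes as they then stand; what a row does not reach is not made up. A row lasts 1/8 s, in which the tool goes at most 62.5 mm and 10.7 degrees, less where a joint would pass 70% of its speed; a pose out of reach is approached as far as the arm can. A call with a number of a shift or a turn outside -1 to 1 is refused whole. A call with a gripper value outside its range is refused whole. The fingers move at their own pace and stop on an object; FORCE is the grip in N (left out, the last holds). Time passes only in rows, so rows that do not move let the fingers close. It gives the time, the measured TCP pose, the force, the opening and the grip force at its end, in the units of the state.
- env.state(): the state, without advancing time (a new reading comes with each control period).
- get_image(name): name is "scene" or "top" or "wrist"; returns (picture, depth): 400x640x3 uint8, blue, green, red; 400x640 float32, mm along the optical axis (not along the pixel's ray), 0 where there is no reading.
- get_calibration(name): a dict with "intrinsics" (3x3 intrinsics, pixels), "world_from_camera" (4x4, takes a point from camera to world coordinates). Camera axes: x right, y down, z forward; pixel columns grow to the right and rows downward; lengths in mm; the calibration is good to about 2 mm. A picture is of the moment at which its call begins: read the wrist's pose just before it. get_calibration takes no time and is no camera call; for the wrist camera it gives the pose at the moment of the call.
- env.sign_off(): hands the job in; it is judged then, once.
The state is a dict: "time_s": time; "joints": joint angles; "joint_velocities": joint speeds; "effort": joint torques, N m; "position": TCP position; "tcp_rot": TCP orientation; "wrist_force": force on the tool from outside, world axes, zero at the start; "moment": the same for the moment, N m; "gripper_width": finger opening in mm; "finger_force": force on a finger pad.
Only numpy, scipy, OpenCV 4.12 (cv2) and the standard library are available. Lean on these libraries where they do the work, as an engineer would, in place of code of your own. Each camera call takes 0.05 s, during which the arm holds its last target. There are 200 camera calls.

## Working session

There is one attempt and no reset: what is moved stays moved. The work goes in short steps, Python scripts to look and compute and a shell command to move; the robot and the scene stay as the last step left them, time stands still between calls to the robot, and variables do not carry over. Pictures are saved under pics/ and viewed, at most 10 in all, crops included, and the job is handed in when it is done.

```bash
mkdir -p pics
python3 - <<'E'
from station import env,get_image,get_calibration
import cv2,numpy as np
s=env.state();print(s['time_s'],s['position'],s['tcp_rot'],s['gripper_width'],s['wrist_force'])
for n in ['scene','top']:
    p,d=get_image(n);cv2.imwrite(f'pics/{n}0.png',p);np.save(f'pics/{n}0.npy',d);c=get_calibration(n)
    np.savez(f'pics/{n}0c.npz',K=c['intrinsics'],T=c['world_from_camera'])
E
```

```text
0.0 [272.40371704 616.95336972 230.25051522] [-3.13961654e+00  1.86073458e-05  2.72571778e+00] 85.6822741380563 [ 0.27367843  0.22282637 -0.60297827]
```

View pics/top0.png

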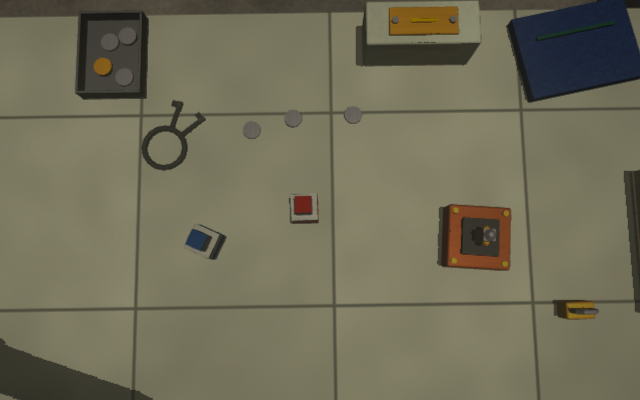

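View pics/scene0.png

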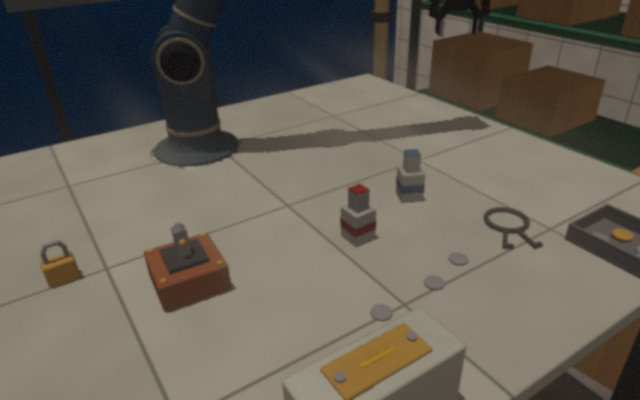

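Top view: the red cap is at about (303,205), the blue cap at (198,238), and the lock at (480,237) with the drive tip near (490,235). Next I'll get world poses from colour and depth.

```bash
cat > h.py <<'E'
import cv2,numpy as np
def cloud(d,K,T):
    v,u=np.indices(d.shape);P=np.stack([(u-K[0,2])/K[0,0]*d,(v-K[1,2])/K[1,1]*d,d],-1)
    return P@T[:3,:3].T+T[:3,3]
def rect(Q):
    (c,s,a)=cv2.minAreaRect(Q[:,:2].astype(np.float32));return np.round(c,1),np.round(s,1),round(a%90,1)
def hsvmask(p,h0,h1,smin=120,vmin=40):
    h=cv2.cvtColor(p,cv2.COLOR_BGR2HSV);H=h[...,0].astype(int)
    return (((H-h0)%180)<=((h1-h0)%180))&(h[...,1]>smin)&(h[...,2]>vmin)
E
python3 - <<'E'
from h import *
p=cv2.imread('pics/top0.png');d=np.load('pics/top0.npy');c=np.load('pics/top0c.npz');W=cloud(d,c['K'],c['T'])
print(c['K'][0,0],c['T'].round(2))
for n,(x0,x1,y0,y1) in dict(red=(280,330,180,235),blue=(175,235,215,270),lock=(435,520,195,280)).items():
    w=W[y0:y1,x0:x1].reshape(-1,3);ok=d[y0:y1,x0:x1].ravel()>0;w=w[ok]
    for lo,hi in ([(96,112),(57,72)] if n!='lock' else [(46,56),(57,66),(70,100),(100,125)]):
        q=w[(w[:,2]>lo)&(w[:,2]<hi)]
        if len(q)>3: print(n,lo,len(q),q.mean(0).round(1),rect(q))
E
```

```text
514.0900441859039 [[-2.0000e-02 -9.9000e-01  1.2000e-01  4.5254e+02]
 [-1.0000e+00  2.0000e-02 -0.0000e+00  5.9650e+01]
 [-0.0000e+00 -1.2000e-01 -9.9000e-01  9.4919e+02]
 [ 0.0000e+00  0.0000e+00  0.0000e+00  1.0000e+00]]
red 96 292 [559.2  97.8 103.9] (array([559. ,  97.7]), array([26.7, 28.1]), 89.6)
red 57 392 [555.7  96.6  63.9] (array([559.3,  97.9]), array([45.4, 45.9]), 89.6)
blue 96 311 [502.9 273.4 103.8] (array([503.1, 273.9]), array([28.3, 28.1]), 64.7)
blue 57 381 [501.6 267.5  64.1] (array([503.1, 274.2]), array([47.4, 46.1]), 65.0)
lock 46 2518 [ 502.5 -204.2   51.7] (array([ 503.7, -206.9]), array([110.6, 110.1]), 85.5)
lock 57 1068 [ 502.8 -204.2   60. ] (array([ 502.2, -206.1]), array([94. , 95.5]), 84.8)
lock 70 114 [ 502.5 -201.2   87.5] (array([ 503. , -204.5]), array([31.9, 19.8]), 10.2)
lock 100 172 [ 503.1 -205.2  110.3] (array([ 503.4, -206.6]), array([20.1, 19.8]), 87.2)
```

```bash
python3 -m pendant '[[[-0.189,-0.1437,0],[0,0,0],-1],[[-0.189,-0.1437,0],[0,0,0],-1],[[-0.189,-0.1437,0],[0,0,0],-1],[[-0.189,-0.1437,0],[0,0,0],-1],[[-0.189,-0.1437,0],[0,0,0],-1],[[-0.189,-0.1437,0],[0,0,0],-1],[[-0.189,-0.1437,0],[0,0,0],-1],[[-0.189,-0.1437,0],[0,0,0],-1],[[-0.189,-0.1437,0],[0,0,0],-1],[[-0.189,-0.1437,0],[0,0,0],-1]]' 80
python3 -m pendant '[[[0,0,0],[0,0,-0.98],-1],[[0,0,0],[0,0,-0.98],-1],[[0,0,0],[0,0,-0.97],-1],[[0,0,0],[0,0,0],-1],[[0,0,0],[0,0,0],-1]]'
```

```text
time_s: 1.35
position: [560.2, 96.3, 231.1]
tcp_rot: [3.142, -0.0, 2.726]
wrist_force: [0.9, -0.6, 0.7]
gripper_width: 84.9
finger_force: 0.0
time_s: 1.98
position: [559.6, 98.0, 231.1]
tcp_rot: [-3.142, -0.0, 3.133]
wrist_force: [0.3, -0.2, 0.6]
gripper_width: 85.2
finger_force: 0.0
```

```bash
python3 -m pendant '[[[0,0,0.15],[0,0,0],-1],[[0,0,0.15],[0,0,0],-1],[[0,0,0.15],[0,0,0],-1],[[0,0,0.1],[0,0,0],-1],[[0,0,0.06],[0,0,0],-1],[[0,0,0.038],[0,0,0],-1],[[0,0,0],[0,0,0],-1],[[0,0,0],[0,0,0],-1]]'
python3 -m pendant '[[[0,0,0],[0,0,0],0.5],[[0,0,0],[0,0,0],1],[[0,0,0],[0,0,0],1],[[0,0,0],[0,0,0],1],[[0,0,0],[0,0,0],1],[[0,0,0],[0,0,0],1],[[0,0,0],[0,0,0],1],[[0,0,0],[0,0,0],1]]' 80
```

```text
time_s: 2.98
position: [560.5, 98.2, 70.2]
tcp_rot: [3.141, 0.002, 3.135]
wrist_force: [-0.8, 0.3, 0.5]
gripper_width: 85.1
finger_force: 0.0
time_s: 3.98
position: [560.2, 98.0, 69.7]
tcp_rot: [3.141, 0.001, 3.135]
wrist_force: [0.1, -0.0, 5.1]
gripper_width: 26.7
finger_force: 79.3
```

```bash
python3 -m pendant '[[[0,0,-0.05],[0,0,0],1],[[0,0,-0.1],[0,0,0],1],[[0,0,-0.15],[0,0,0],1],[[0,0,-0.15],[0,0,0],1],[[0,0,-0.1],[0,0,0],1],[[0,0,-0.05],[0,0,0],1],[[0,0,-0.02],[0,0,0],1],[[0,0,0],[0,0,0],1]]'
python3 - <<'E'
from station import env,get_image,get_calibration
from h import *
p,d=get_image('wrist');cv2.imwrite('pics/w1.png',p)
p,d=get_image('top');cv2.imwrite('pics/t1.png',p)
p2,d2=get_image('scene');cv2.imwrite('pics/s1.png',np.hstack([p[100:350,200:540],p2[60:310,180:520]]))
E
```

```text
time_s: 4.97
position: [559.1, 98.0, 223.4]
tcp_rot: [-3.141, -0.002, 3.135]
wrist_force: [0.4, -0.6, -4.3]
gripper_width: 27.1
finger_force: 78.7
```

View pics/s1.png

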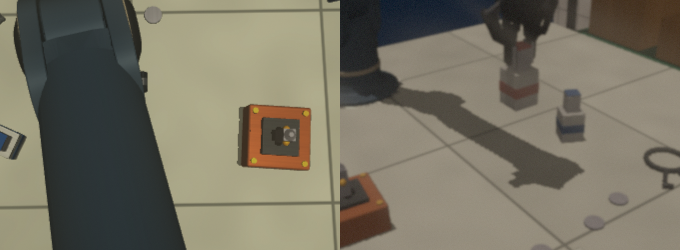

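View pics/w1.png

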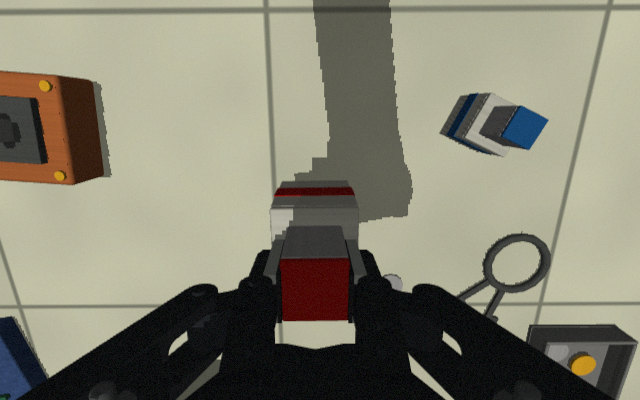

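The socket is held upright and the blue one is untouched: in the wrist picture the red cap is central at (315,290) and blue stands at (500,125). Next is moving it over the drive.

```bash
python3 -m pendant '[[[0.016,-0.08,0],[0,0,0],1],[[0.028,-0.163,0],[0,0,0],1],[[0.028,-0.163,0],[0,0,0],1],[[0.028,-0.163,0],[0,0,0],1],[[0.028,-0.163,0],[0,0,0],1],[[0.028,-0.163,0],[0,0,0],1],[[0.028,-0.163,0],[0,0,0],1],[[0.02,-0.11,0],[0,0,0],1],[[0.008,-0.053,0],[0,0,0.25],1],[[0,0,0],[0,0,0.25],1]]'
python3 -m pendant '[[[0,0,0],[0,0,0],1],[[0,0,0],[0,0,0],1],[[0,0,0],[0,0,0],1]]'
python3 - <<'E'
from station import env,get_image,get_calibration
from h import *
p,d=get_image('wrist');c=get_calibration('wrist')
W=cloud(d,c['intrinsics'],c['world_from_camera']);cv2.imwrite('pics/w2.png',p)
m=hsvmask(p,4,14,140)&(d>0);q=W[m];q=q[(abs(q[:,2]-52)<6)]
print(len(q),rect(q),q.mean(0))
m=hsvmask(p,175,3,140)&(d>0);q=W[m];print(len(q),np.median(q,0),rect(q[q[:,2]>np.median(q[:,2])-4]))
E
```

```text
time_s: 6.38
position: [504.1, -207.8, 224.1]
tcp_rot: [3.141, -0.0, 3.06]
wrist_force: [0.9, 0.7, -2.8]
gripper_width: 27.3
finger_force: 79.0
time_s: 6.75
position: [505.0, -205.9, 224.2]
tcp_rot: [3.141, -0.0, 3.067]
wrist_force: [-0.3, 0.3, -3.4]
gripper_width: 26.9
finger_force: 79.0
4372 (array([ 502.4, -207.5]), array([108.7, 108.8]), 85.5) [ 478.69159037 -207.22385575   51.43777082]
4270 [ 500.66582533 -206.0124111   257.97585853] (array([ 504. , -206.1]), array([27.5, 28.8]), 86.4)
```

View pics/w2.png

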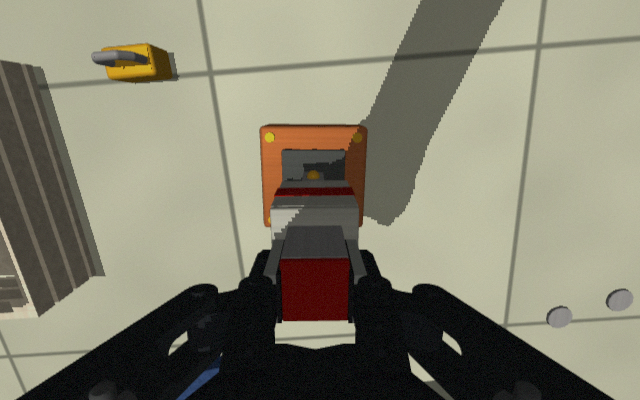

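Wrist view: the socket is centred in front of the lock at (315,175), aligned to about 1 mm and 1°. I'll lower it to just above the balls.

```bash
python3 -m pendant '[[[0.004,-0.003,0.03],[0,0,0.1],1],[[0,0,0.05],[0,0,0],1],[[0,0,0.05],[0,0,0],1],[[0,0,0.04],[0,0,0],1],[[0,0,0.04],[0,0,0],1],[[0,0,0.03],[0,0,0],1],[[0,0,0.02],[0,0,0],1],[[0,0,0],[0,0,0],1]]' 100
```

```text
time_s: 7.8
position: [503.5, -207.5, 159.0]
tcp_rot: [3.141, -0.001, 3.051]
wrist_force: [-0.0, -0.6, -3.0]
gripper_width: 26.7
finger_force: 99.2
```

```bash
python3 -m pendant '[[[0,0,0.012],[0,0,0],1],[[0,0,0.012],[0,0,0],1],[[0,0,0.012],[0,0,0],1],[[0,0,0.008],[0,0,0],1],[[0,0,0.008],[0,0,0],1],[[0,0,0],[0,0,0],1]]' 100
python3 -m pendant '[[[0,0,0.012],[0,0,0],1],[[0,0,0.012],[0,0,0],1],[[0,0,0.012],[0,0,0],1],[[0,0,0],[0,0,0],1]]'
```

```text
time_s: 8.55
position: [504.3, -208.0, 147.0]
tcp_rot: [-3.141, 0.002, 3.051]
wrist_force: [-0.7, -1.0, 2.9]
gripper_width: 26.9
finger_force: 100.3
time_s: 9.05
position: [502.6, -207.3, 135.8]
tcp_rot: [3.141, -0.003, 3.051]
wrist_force: [0.9, -1.0, -8.2]
gripper_width: 26.8
finger_force: 99.5
```

```bash
python3 -m pendant '[[[0,0,0.012],[0,0,0],1],[[0,0,0.008],[0,0,0],1],[[0,0,0.004],[0,0,0],1],[[0,0,0.004],[0,0,0],1],[[0,0,0.004],[0,0,0],1],[[0,0,0],[0,0,0],1]]'
```

```text
time_s: 9.8
position: [504.0, -207.4, 129.8]
tcp_rot: [3.141, 0.001, 3.051]
wrist_force: [0.2, -0.5, -0.9]
gripper_width: 26.7
finger_force: 100.2
```

```bash
python3 -m pendant '[[[0,0,0.006],[0,0,0],1],[[0,0,0.006],[0,0,0],1],[[0,0,0.006],[0,0,0],1],[[0,0,0],[0,0,0],1]]'
```

```text
time_s: 10.3
position: [504.4, -207.6, 129.7]
tcp_rot: [3.14, 0.002, 3.051]
wrist_force: [-8.5, 5.1, 30.8]
gripper_width: 26.6
finger_force: 104.5
```

It's firmly seated: 30 N with no more travel, and the height matches home. I'll ease off, release and retreat.

```bash
python3 -m pendant '[[[0,0,-0.008],[0,0,0],1],[[0,0,-0.006],[0,0,0],1],[[0,0,0],[0,0,0],0.3],[[0,0,0],[0,0,0],-0.5],[[0,0,0],[0,0,0],-1],[[0,0,0],[0,0,0],-1],[[0,0,0],[0,0,0],-1],[[0,0,0],[0,0,0],-1],[[0,0,0],[0,0,0],-1]]'
python3 -m pendant '[[[0,0,-0.03],[0,0,0],-1],[[0,0,-0.06],[0,0,0],-1],[[0,0,-0.1],[0,0,0],-1],[[0,0,-0.15],[0,0,0],-1],[[-0.1,0.2,-0.1],[0,0,0],-1],[[-0.1,0.2,0],[0,0,0],-1],[[0,0.2,0],[0,0,0],-1],[[0,0.2,0],[0,0,0],-1],[[0,0.1,0],[0,0,0],-1],[[0,0,0],[0,0,0],-1]]'
python3 - <<'E'
from station import env,get_image,get_calibration
from h import *
p,d=get_image('top');c=get_calibration('top');W=cloud(d,c['intrinsics'],c['world_from_camera'])
p2,_=get_image('scene');cv2.imwrite('pics/end.png',np.hstack([p[100:350,200:540],p2[100:350,80:420]]))
w=W[d>0]
for n,x,y in [('red',503,-207),('blue',503,274)]:
    q=w[(abs(w[:,0]-x)<50)&(abs(w[:,1]-y)<50)]; z=np.percentile(q[:,2],99);q=q[(q[:,2]>z-5)&(q[:,2]<z+5)];print(n,q.mean(0),rect(q))
E
```

```text
time_s: 11.42
position: [503.7, -207.6, 128.3]
tcp_rot: [3.142, 0.0, 3.051]
wrist_force: [-1.4, -0.4, -0.0]
gripper_width: 85.4
finger_force: 0.0
time_s: 12.68
position: [574.1, 14.7, 239.3]
tcp_rot: [3.141, 0.001, 3.056]
wrist_force: [-0.3, -0.8, 0.1]
gripper_width: 85.8
finger_force: 0.0
red [ 503.49529641 -206.28997422  163.96249123] (array([ 503.3, -206.8]), array([28.6, 28.1]), 84.3)
blue [503.08103605 273.92813001 104.1186804 ] (array([503.2, 274. ]), array([28.5, 27.8]), 63.2)
```

View pics/end.png

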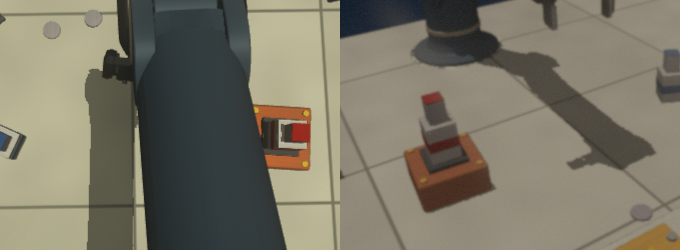

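The red socket stands upright on the drive at (440,135 in the right half). Its top is at 164.0 mm, exactly 60 + 104, and the blue one hasn't moved.

```bash
python3 -c "
from station import env
print(env.sign_off())"
```

```text
the job is handed in; nothing more can be done
None
```

The red socket is fully home on the drive, upright and released; the blue socket is where it started, and I handed the job in after about 13 s of robot time (no verdict was returned).

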